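Wind the slide tray in with the folding crank

TASK

The slide tray of the little hand-wound slide shuttle has to go in under its reading bridge. Swing the folded crank on the shuttle's big handwheel up until it stands upright and clicks into its latch (the wheel is locked while the crank is folded), then turn the wheel by it clockwise, seen from above, a full quarter turn to its stop, and let go with the crank still standing upright.

Things in the scene. Friction and masses are not known exactly. Their poses are not given: they have to be found in the camera images.
- wheel_center (a point): Shuttle handwheel: solid aluminium disc 148 mm across, flat on a white gearbox, disc top 88 mm above the bench. Point on its upright axis, 30 mm above the disc, level with the crank's hinge. z up; x turns with the wheel and points to the hinge pin, 60 mm away. The reading bridge (143 mm high) is 120 mm or more from the axis. The small dark wheel on a grey press is another machine's.
- crank_grip (a point): Centre of the black barrel grip, 24 mm across, 36 mm long, which revolves freely on the crank: a steel rod 11 mm thick; 65 mm from hinge pin to grip centre. Folded, it lies level over the wheel, grip centre 5 mm past the wheel's axis, 30 mm above the disc, free at both sides. Upright, it is 65 mm straight above the hinge pin, 183 mm above the bench. Two steel posts at the hinge lock the wheel.
- crank (a joint): Angle of the folding crank about its level hinge pin (along y of wheel_center): 0 folded inward over the wheel, 1.57 upright, hard stop 1.60; the grip rises and swings outward. It falls back by its weight until a spring catch snaps in between 1.1 and 1.5 (about 3 N at the grip); past that it stays upright by itself.
- shuttle_wheel (a joint): Turn of the handwheel: 0 at the start, grows clockwise seen from above to a hard stop at 1.57 (a quarter turn, tray fully in). Locked near 0 until the crank is up; then it turns with 1 to 2 N at the grip and stays where it is left.

How it is judged:
On the way, in this order (a step that is already met when the one before it is completed fails the run):
1. the crank is swung up to upright (within 10 degrees) and latched, the wheel not yet turned (value of joint crank above 1.4 rad and value of joint shuttle_wheel below 0.3 rad), for 0.1 s.
2. the wheel is turned a quarter turn clockwise to its stop (within 10 degrees) with the crank upright (value of joint shuttle_wheel above 1.39 rad and value of joint crank above 1.4 rad), for 0.2 s.
At the end, for the whole second after the job is handed in: The wheel rests within 10 degrees of its clockwise stop, a quarter turn from the start, and the crank still stands upright in its latch, within 10 degrees (all of step 2 and velocity of joint shuttle_wheel below 0.05 rad/s); the robot touches nothing.
It also fails if it takes over 42 s, if anything falls off the work surface, if the arm or the gripper's body presses on something with over 40 N, if the wrist force passes 120 N, or if a joint passes its speed limit or range.

ROBOT

A 6-joint arm with a two-finger parallel gripper is mounted at the origin on the work surface. World frame = base frame: x ahead of the robot, y to its left, z up, the work surface at z = 0. Lengths are in m, angles in rad, forces in N, time in s.
With the tool pointing down it reaches from about 0.35 to 0.925 m from the base axis. Payload 6.4 kg.
Tool frame: the origin (TCP) lies at the very end of the fingers, on their centre line; the grasp point (between the pads) lies r.grasp_offset behind it (r.grasp_offset is the distance from the TCP to the grasp point, in m); z points along the fingers, y is the direction in which the jaws open and shut (so a half turn about z gives the same grasp; the last joint's range is limited). The gripper opens to 85 mm and grips with 20 to 120 N. Pads are 22 mm wide; open, the fingers measure 114 mm over their backs; the gripper's body (76 mm by 85 mm) begins 54 mm behind the grasp point. The pads swing forward as they close: fully open they stand 13 mm farther back than shut.
Start: joints at [-1.479, 0.245, 1.558, -0, 1.339, -0.174], TCP at [0.171, -0.627, 0.231] pointing down, gripper open.
Joint ranges: [-3.13, 3.13], [-1.02, 2.26], [0.13, 2.54], [-0.95, 4.09], [0.21, 2.88], [-2.74, 2.74]. Speed limits (rad/s): [2.57, 2.57, 3.14, 3.14, 3.14, 3.14].

INTERFACE

Orientations are given as a unit quaternion [x, y, z, w].
In Python, from bench import r gives the robot as it stands.
- The arm moves only by the tool send_rows, never from a script. Its argument "steps" is a list that holds one entry, the list of rows, each a list of 7 numbers: the opening, from -1 (shut) to 1 (fully open), then the shift along the tool's x, y, z in m, then the turn, a rotation vector about the tool's x, y, z in units of 10 degrees (1.0 is 10 degrees). A call has 1 to 10 rows; each row is the pose to reach, as a shift and turn from the pose commanded when the call began, along the tool's axes at that moment; what a row does not reach only later rows make up. A row lasts 1/8 s, in which the tool goes at most 62.5 mm and 10.7 degrees, less where a joint would pass 70% of its speed; a pose out of reach is approached as far as the arm can. A call with a gripper value outside its range is refused whole. The fingers move at their own pace and stop on an object; "grip_force" is the grip in N (left out, the last holds). Time passes only in rows, so rows that repeat a pose let the fingers close. It gives the time, the measured TCP pose, the force and the opening at its end, in the units of the state.
- r.state(): the state, without advancing time (a new reading comes with each control period).
- r.get_image(name): name is "side" or "top"; returns the picture (384x512x3 uint8, blue, green, red); there is no depth.
- r.camera_info(name): a dict with "camera_matrix" (3x3 intrinsics, pixels), "T" (4x4, takes a point from camera to world coordinates). Camera axes: x right, y down, z forward; pixel columns grow to the right and rows downward; lengths in m; the calibration is good to about 2 mm. A picture is of the moment at which its call begins. camera_info takes no time and is no camera call.
- r.hand_in(): hands the job in, once; it reports no verdict.
The state is a dict: "t": time; "q": joint angles; "joint_vel": joint speeds; "joint_torque": joint torques, N m; "ee_pos": TCP position; "eef_rot": TCP orientation; "ft_force": force on the tool from outside, world axes, zero at the start; "torque": the same for the moment, N m; "finger_gap": opening from 0.0 (shut) to 1.0 (fully open).
Only numpy, scipy, OpenCV 4.12 (cv2) and the standard library are available. Lean on these libraries where they do the work, as an engineer would, in place of code of your own. Each camera call takes 0.05 s, during which the arm holds its last target.

## Working session

There is one attempt and no reset: what is moved stays moved. The work goes in short steps, Python scripts to look and compute and a tool call to move; the robot and the scene stay as the last step left them, time stands still between calls to the robot, and variables do not carry over. Pictures are saved under pics/ and viewed, and the job is handed in when it is done.

Besides the shell and the picture viewer there is one more tool, called after ">>>" by a JSON object that holds its "method" and its "body", one argument or row to a line. send_rows: Moves the arm, as the interface text tells. Its arguments: {"type":"object","properties":{"steps":{"type":"array"},"grip_force":{"type":"number"}},"required":["steps"]}

```bash
ls; mkdir -p pics; python3 - <<'E'
from bench import r
import cv2
s=r.state();print({k:(v if not hasattr(v,'round') else v) for k,v in s.items()}, r.grasp_offset)
for n in("side","top"):
    im=r.get_image(n);cv2.imwrite(f"pics/{n}0.png",im);i=r.camera_info(n);print(n,i)
E
```

```text
pics
{'t': 0.0, 'q': array([-1.47913353e+00,  2.45847619e-01,  1.55901613e+00, -1.15406964e-05,
        1.33868463e+00, -1.74077241e-01]), 'joint_vel': array([ 0.00104667, -0.00038107,  0.00040299, -0.00092012, -0.00097527,
       -0.00059311]), 'joint_torque': array([ 1.98174297e-03, -4.29497695e+01, -3.26127112e+01, -1.65064796e-05,
        5.39823333e-03, -3.57274125e-06]), 'ee_pos': array([ 0.17067069, -0.62661678,  0.23015772]), 'eef_rot': array([ 9.91185107e-01,  1.32480665e-01,  3.46740821e-05, -9.77264303e-04]), 'ft_force': array([-0.27259827, -0.42616575, -0.54183315]), 'torque': array([-0.00337771, -0.00338561,  0.02732191]), 'finger_gap': 1.000315902001444} 0.0187
side {'camera_matrix': array([[470.57406035,   0.        , 258.49629234],
       [  0.        , 470.57406035, 195.80826466],
       [  0.        ,   0.        ,   1.        ]]), 'T': array([[ 0.86191377, -0.30891692,  0.40208828,  0.28121365],
       [-0.50697525, -0.51097499,  0.69417624, -0.43392414],
       [-0.00898573, -0.80216887, -0.59702961,  0.54839884],
       [ 0.        ,  0.        ,  0.        ,  1.        ]])}
top {'camera_matrix': array([[397.29126522,   0.        , 258.71035246],
       [  0.        , 397.29126522, 186.61031754],
       [  0.        ,   0.        ,   1.        ]]), 'T': array([[-0.01325375, -0.99613438,  0.08683678,  0.47972601],
       [-0.99990999,  0.01302253, -0.00322861, -0.00204279],
       [ 0.0020853 , -0.08687176, -0.99621732,  0.79382875],
       [ 0.        ,  0.        ,  0.        ,  1.        ]])}
```

View pics/side0.png

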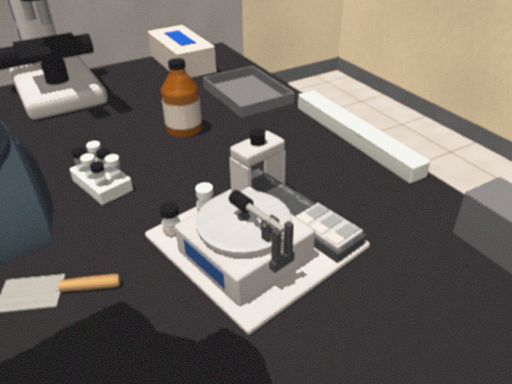

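View pics/top0.png

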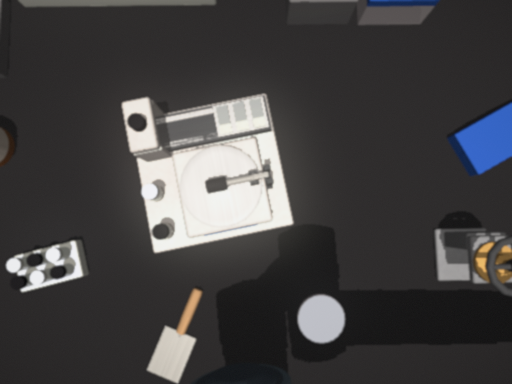

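The side view shows the shuttle with its disc around (245,220), the grip at about (240,200) and the hinge posts at about (280,240). In the top view the disc is around (222,185), the grip at (217,184) and the hinge at (268,175).

```bash
python3 - <<'E'
import cv2
a=cv2.imread('pics/side0.png')[110:320,140:380];cv2.imwrite('pics/sc0.png',cv2.resize(a,None,fx=3,fy=3,interpolation=2)[:600,:800])
a=cv2.imread('pics/top0.png')[90:255,115:305];cv2.imwrite('pics/tc0.png',cv2.resize(a,None,fx=3.6,fy=3.6,interpolation=2)[:600])
E
```

```text
(no output)
```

View pics/sc0.png

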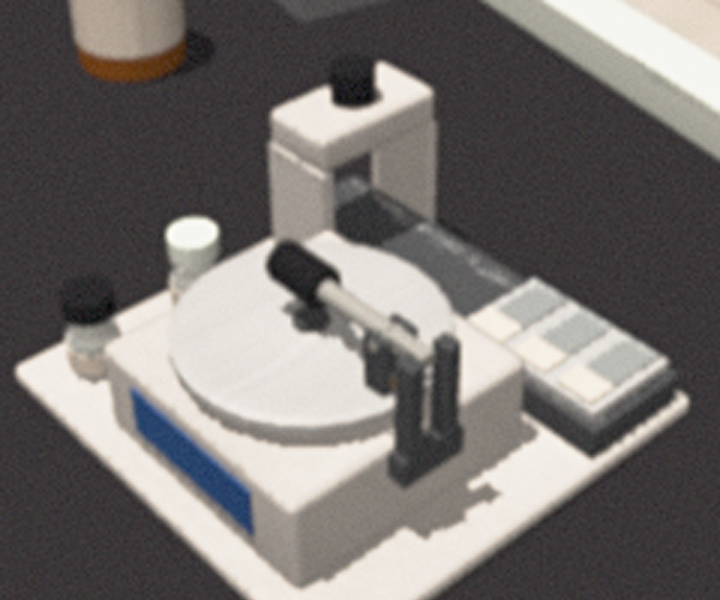

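View pics/tc0.png

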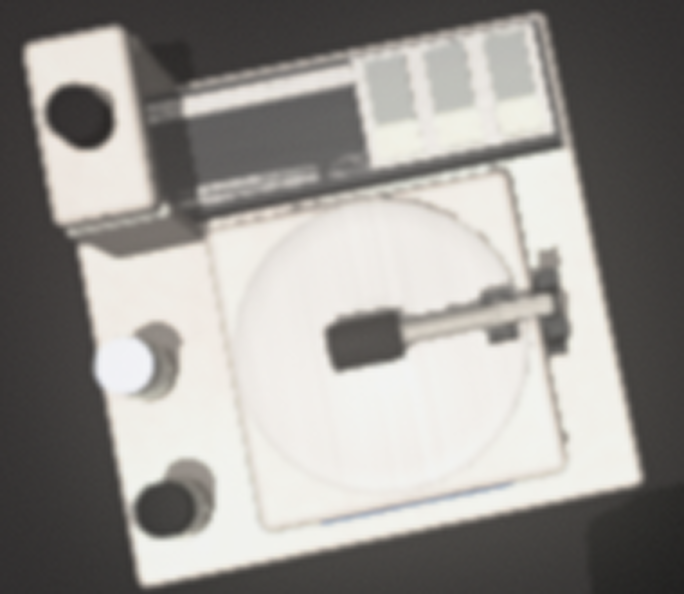

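```bash
cat > h.py <<'E'
from bench import r
import numpy as np
def ray(n,u,v,z):
    i=r.camera_info(n);K=i["camera_matrix"];T=i["T"]
    d=T[:3,:3]@np.linalg.solve(K,[u,v,1.]);o=T[:3,3];return o+d*(z-o[2])/d[2]
def proj(n,p):
    i=r.camera_info(n);K=i["camera_matrix"];T=i["T"]
    c=K@(T[:3,:3].T@(np.array(p)-T[:3,3]));return c[:2]/c[2]
E
python3 - <<'E'
from h import *
t=lambda x,y:(115+x/3.6,90+y/3.6)
s=lambda x,y:(140+x/3,110+y/3)
print('disc top',ray('top',*t(382,343),.088))
for n,p,z in(('edgeL',(236,350),.088),('edgeR',(530,335),.088),('edgeT',(380,197),.088),('edgeB',(385,490),.088)): print(n,ray('top',*t(*p),z))
print('grip',ray('top',*t(367,340),.118),'rod0',ray('top',*t(402,331),.118),'rodend',ray('top',*t(552,303),.118))
print('hinge',ray('top',*t(500,313),.118))
print('side grip',ray('side',*s(305,272),.118))
for p in((168,330),(455,335),(325,232),(310,430)):print('side disc',ray('side',*s(*p),.088))
E
```

```text
disc top [0.54451264 0.06269139 0.088     ]
edgeL [0.54197689 0.1349738  0.088     ]
edgeR [ 0.54753666 -0.01068207  0.088     ]
edgeT [0.61780653 0.06332192 0.088     ]
edgeB [0.47201659 0.06158363 0.088     ]
grip [0.54328113 0.0670474  0.118     ] rod0 [0.54735509 0.05041934 0.118     ] rodend [ 0.55980666 -0.02099273  0.118     ]
hinge [0.55534443 0.00379639 0.118     ]
side grip [0.54306642 0.06906889 0.118     ]
side disc [0.47759192 0.09741497 0.088     ]
side disc [0.60108854 0.01830954 0.088     ]
side disc [0.58876124 0.13077732 0.088     ]
side disc [ 0.50422462 -0.00450511  0.088     ]
```

```bash
python3 - <<'E'
from h import *
import cv2
print(proj('top',[0.171,-0.627,.231]),[proj('top',[0,0,z]) for z in(0,.3,.5)],proj('side',[.3,-.1,.0]))
for z in (0,.1,.2,.3): print(z,ray('top',320,318,z),ray('top',450,250,z),ray('top',500,260,z))
a=cv2.imread('pics/top0.png')[200:384,182:512];cv2.imwrite('pics/tc1.png',cv2.convertScaleAbs(cv2.resize(a,None,fx=2.4,fy=2.4,interpolation=2),alpha=2,beta=20))
E
```

```text
[724.13855503 444.81058608] [array([260.12109228, 476.61787103]), array([261.60936177, 646.1043796 ]), array([264.57010429, 983.27847012])] [135.47280679 414.56860339]
0 [ 0.29018863 -0.12071656  0.        ] [ 0.41798451 -0.38169331  0.        ] [ 0.39710504 -0.47952279  0.        ]
0.1 [ 0.31406498 -0.10576701  0.1       ] [ 0.42576219 -0.33386807  0.1       ] [ 0.40751295 -0.4193738   0.1       ]
0.2 [ 0.33794134 -0.09081747  0.2       ] [ 0.43353988 -0.28604283  0.2       ] [ 0.41792086 -0.3592248   0.2       ]
0.3 [ 0.36181769 -0.07586793  0.3       ] [ 0.44131756 -0.23821758  0.3       ] [ 0.42832877 -0.29907581  0.3       ]
```

View pics/tc1.png

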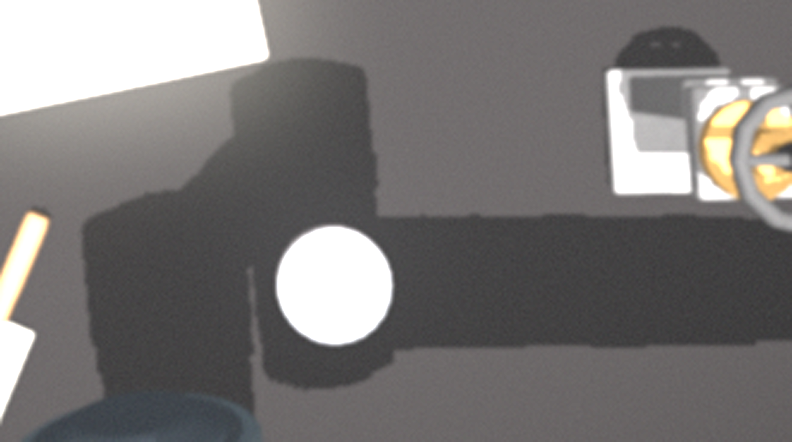

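>>> {"method": "send_rows", "body": {
  "steps": [
    [[1,0,0,-0.06,0,0,0],[1,0,0,-0.12,0,0,0],[1,0,0,-0.17,0,0,0],[1,0.039,-0.041,-0.17,0,0,-0.6],[1,0.077,-0.082,-0.17,0,0,-1.2],[1,0.116,-0.123,-0.17,0,0,-1.8],[1,0.155,-0.163,-0.17,0,0,-2.4],[1,0.194,-0.204,-0.17,0,0,-3.0],[1,0.232,-0.245,-0.17,0,0,-3.6],[1,0.271,-0.286,-0.17,0,0,-4.3]]
  ],
  "grip_force": 25
}}

```text
t: 1.35
ee_pos: [0.3575, -0.2782, 0.4009]
eef_rot: [0.873, 0.488, 0.0, -0.0]
ft_force: [0.9, -0.6, 0.3]
finger_gap: 0.999
```

```bash
cat >> h.py <<'E'
from scipy.spatial.transform import Rotation as R
def rel(p,yaw=None):
    s=r.state();M=R.from_quat(s["eef_rot"]);d=M.inv().apply(np.array(p)-s["ee_pos"])
    print('t',round(s["t"],2),'pos',s["ee_pos"].round(4),'ty deg',np.degrees(np.arctan2(*M.as_matrix()[[1,0],1])).round(1),'F',s["ft_force"].round(1),'gap',round(s["finger_gap"],3),'q',s["q"].round(2))
    print('shift tool',d.round(4))
    if yaw is not None:
        y=np.radians(yaw);Y=np.array([np.cos(y),np.sin(y),0]);Z=np.array([0,0,-1.]);X=np.cross(Y,Z)
        print('turn',((M.inv()*R.from_matrix(np.c_[X,Y,Z])).as_rotvec(degrees=True)/10).round(2))
E
python3 -c "
from h import *
rel([.5435,.0674,.40],11.2)"
```

```text
t 1.35 pos [ 0.3575 -0.2782  0.4009] ty deg -31.6 F [ 0.9 -0.6  0.3] gap 0.999 q [-0.91 -0.32  1.81  0.    1.66 -0.36]
shift tool [ 0.3918 -0.0225  0.001 ]
turn [-0.   -0.   -4.28]
```

>>> {"method": "send_rows", "body": {
  "steps": [
    [[1,0.056,-0.003,0,0,0,-0.6],[1,0.112,-0.006,0,0,0,-1.2],[1,0.168,-0.01,0,0,0,-1.8],[1,0.224,-0.013,0,0,0,-2.5],[1,0.28,-0.016,0,0,0,-3.1],[1,0.336,-0.019,0,0,0,-3.7],[1,0.392,-0.0225,0,0,0,-4.28],[1,0.392,-0.0225,0.06,0,0,-4.28],[1,0.392,-0.0225,0.12,0,0,-4.28],[1,0.392,-0.0225,0.17,0,0,-4.28]]
  ]
}}

```text
t: 2.6
ee_pos: [0.5433, 0.0655, 0.2282]
eef_rot: [0.636, 0.772, -0.001, -0.001]
ft_force: [-0.1, 0.3, -0.4]
finger_gap: 0.999
```

```bash
python3 -c "
from h import *
import cv2
rel([.5435,.0674,.098],11.2)
for n in('top','side'):
  a=r.get_image(n); a=a[110:320,140:380] if n=='side' else a[60:260,110:350]
  cv2.imwrite('pics/'+n+'2.png',cv2.resize(a,None,fx=2.5,fy=2.5,interpolation=2))"
```

```text
t 2.6 pos [0.5433 0.0655 0.2282] ty deg 11.1 F [-0.1  0.3 -0.4] gap 0.999 q [-0.09  0.01  1.82 -0.    1.31 -0.28]
shift tool [0.0018 0.0009 0.1302]
turn [-0.01 -0.   -0.01]
```

View pics/side2.png

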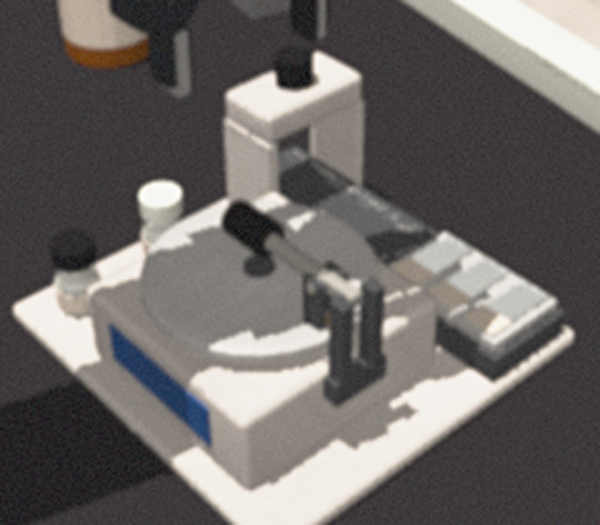

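View pics/top2.png

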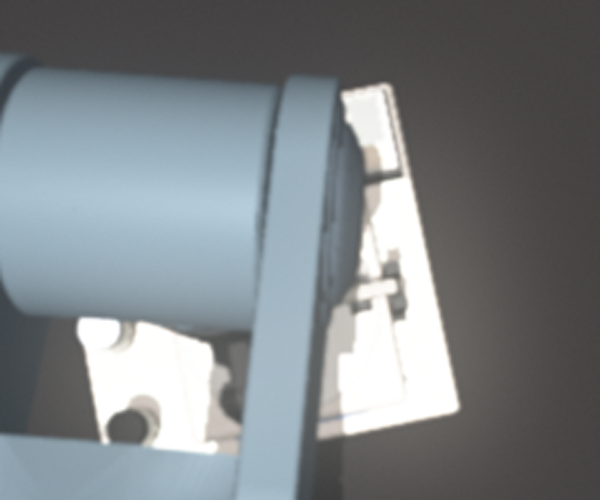

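>>> {"method": "send_rows", "body": {
  "steps": [
    [[1,0.001,0.0005,0.04,0,0,0],[1,0.001,0.0005,0.08,0,0,0],[1,0.001,0.0005,0.11,0,0,0],[1,0.001,0.0005,0.125,0,0,0],[1,0.001,0.0005,0.132,0,0,0],[1,0.001,0.0005,0.132,0,0,0]]
  ]
}}

```text
t: 3.45
ee_pos: [0.5455, 0.0661, 0.1004]
eef_rot: [0.636, 0.772, 0.0, 0.001]
ft_force: [0.3, 0.4, 0.1]
finger_gap: 1.001
```

```bash
python3 -c "
from h import *
import cv2
rel([.5435,.0674,.097],11.2)
for n in('side',):
  a=r.get_image(n); a=a[60:300,140:380]
  cv2.imwrite('pics/'+n+'3.png',cv2.resize(a,None,fx=2.5,fy=2.5,interpolation=2))"
```

```text
t 3.45 pos [0.5455 0.0661 0.1004] ty deg 11.0 F [0.3 0.4 0.1] gap 1.001 q [-0.09  0.17  1.9   0.    1.07 -0.28]
shift tool [ 0.0017 -0.0017  0.0034]
turn [ 0.01  0.   -0.02]
```

View pics/side3.png

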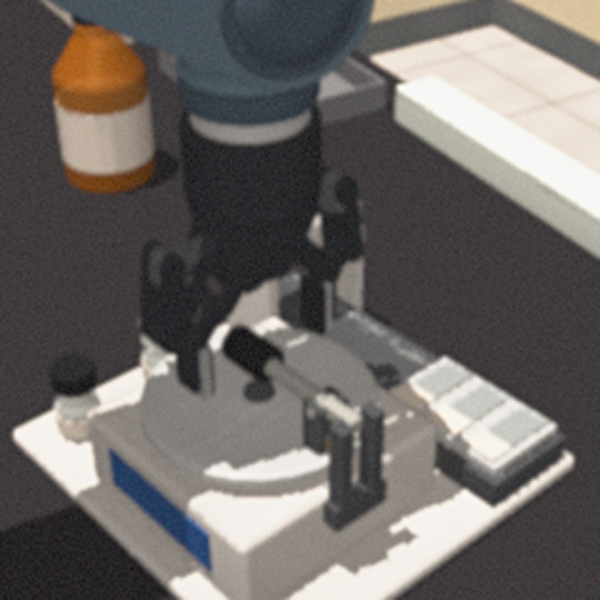

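The jaws straddle the grip, which sits at about (250,345) in the crop. I'll close them.

>>> {"method": "send_rows", "body": {
  "steps": [
    [[1,0.001,-0.0015,0.002,0,0,0],[-1,0.001,-0.0015,0.002,0,0,0],[-1,0.001,-0.0015,0.002,0,0,0],[-1,0.001,-0.0015,0.002,0,0,0],[-1,0.001,-0.0015,0.002,0,0,0],[-1,0.001,-0.0015,0.002,0,0,0],[-1,0.001,-0.0015,0.002,0,0,0],[-1,0.001,-0.0015,0.002,0,0,0]]
  ],
  "grip_force": 25
}}

```text
t: 4.5
ee_pos: [0.5427, 0.0668, 0.0972]
eef_rot: [0.636, 0.772, -0.0, -0.0]
ft_force: [-3.4, -0.9, 1.8]
finger_gap: 0.27
```

```bash
python3 -c "
from h import *
import cv2
rel([.5435,.0674,.097],11.2)
for n in('side',):
  a=r.get_image(n); a=a[60:300,140:380]
  cv2.imwrite('pics/'+n+'4.png',cv2.resize(a,None,fx=2.5,fy=2.5,interpolation=2))"
```

```text
t 4.5 pos [0.5427 0.0668 0.0972] ty deg 11.0 F [-3.4 -0.9  1.8] gap 0.27 q [-0.08  0.17  1.91 -0.    1.06 -0.28]
shift tool [0.0004 0.0008 0.0002]
turn [-0.   -0.   -0.02]
```

View pics/side4.png

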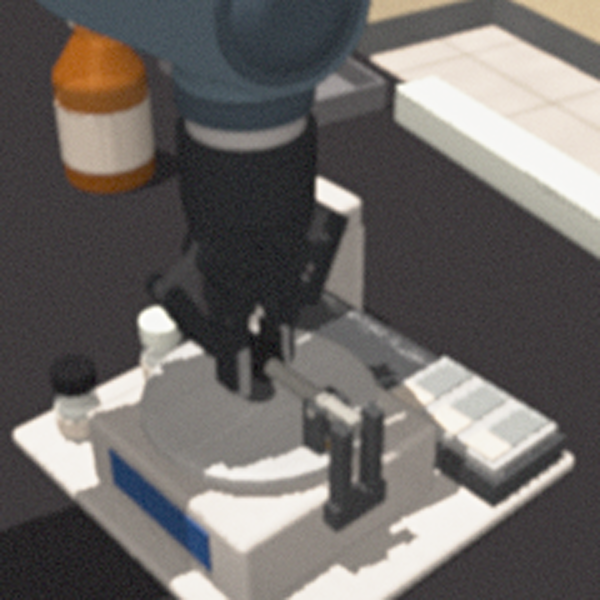

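>>> {"method": "send_rows", "body": {
  "steps": [
    [[-1,-0.0002,0,-0.0057,0,0,0],[-1,-0.001,0,-0.0113,0,0,0],[-1,-0.0022,0,-0.0168,0,0,0],[-1,-0.0039,0,-0.0222,0,0,0],[-1,-0.0061,0,-0.0275,0,0,0],[-1,-0.0087,0,-0.0325,0,0,0],[-1,-0.0118,0,-0.0373,0,0,0],[-1,-0.0152,0,-0.0418,0,0,0],[-1,-0.019,0,-0.046,0,0,0]]
  ]
}}

```text
t: 5.68
ee_pos: [0.5464, 0.048, 0.1434]
eef_rot: [0.636, 0.772, -0.0, -0.0]
ft_force: [-3.0, 0.1, -4.1]
finger_gap: 0.271
```

```bash
python3 -c "
from h import *
import cv2
rel([.5553,.0032,.162],11.2)
for n in('side',):
  a=r.get_image(n); a=a[60:300,140:380]
  cv2.imwrite('pics/'+n+'5.png',cv2.resize(a,None,fx=2.5,fy=2.5,interpolation=2))"
```

```text
t 5.67 pos [0.5464 0.048  0.1434] ty deg 11.0 F [-3.   0.1 -4.1] gap 0.271 q [-0.12  0.11  1.88  0.    1.15 -0.31]
shift tool [-0.0457  0.0002 -0.0187]
turn [-0.   -0.   -0.02]
```

View pics/side5.png

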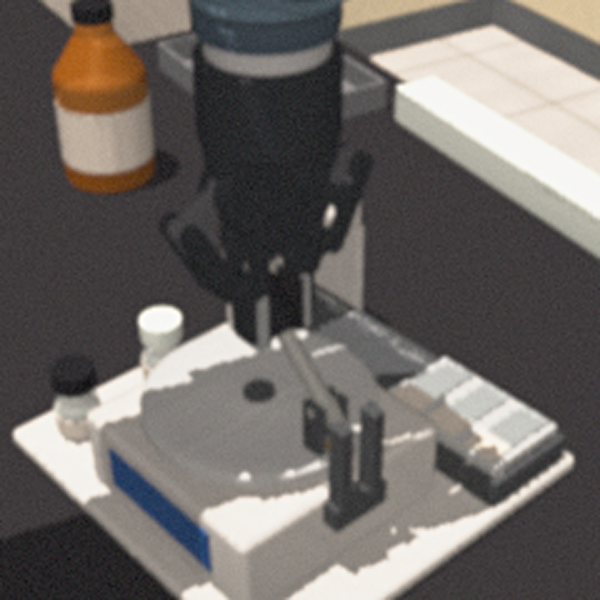

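The crank is at about 45° and still held in the jaws. I'll continue to upright.

>>> {"method": "send_rows", "body": {
  "steps": [
    [[-1,-0.0042,0,-0.0038,0,0,0],[-1,-0.0087,0,-0.0072,0,0,0],[-1,-0.0135,0,-0.0103,0,0,0],[-1,-0.0185,0,-0.0129,0,0,0],[-1,-0.0238,0,-0.0151,0,0,0],[-1,-0.0292,0,-0.0168,0,0,0],[-1,-0.0347,0,-0.018,0,0,0],[-1,-0.0403,0,-0.0188,0,0,0],[-1,-0.046,0,-0.019,0,0,0],[-1,-0.0465,0,-0.019,0,0,0]]
  ]
}}

```text
t: 6.98
ee_pos: [0.5557, 0.0011, 0.163]
eef_rot: [0.636, 0.772, -0.001, 0.001]
ft_force: [-6.4, -3.6, -0.5]
finger_gap: 0.272
```

```bash
python3 -c "
from h import *
import cv2
rel([.5553,.0032,.162],11.2)
for n in('side',):
  a=r.get_image(n); a=a[60:300,140:380]
  cv2.imwrite('pics/'+n+'6.png',cv2.resize(a,None,fx=2.5,fy=2.5,interpolation=2))"
```

```text
t 6.97 pos [0.5557 0.0011 0.163 ] ty deg 11.0 F [-6.4 -3.6 -0.5] gap 0.272 q [-0.2   0.1   1.86 -0.    1.19 -0.39]
shift tool [0.0022 0.0001 0.001 ]
turn [-0.    0.01 -0.02]
```

View pics/side6.png

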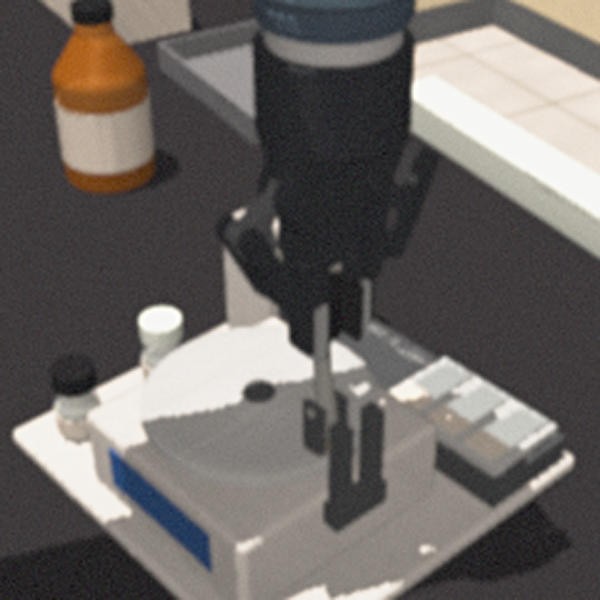

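```bash
python3 -c "
from h import *
for p in([.556,.0035,.118],[.556,.0035,.140],[.556,.0035,.165],[.5535,.0139,.182-.018],[.5525,.017,.164]): print(p,((proj('side',p)-[140,60])*2.5).round(0))
rel([.556,.0035,.165])"
```

```text
[0.556, 0.0035, 0.118] [329. 404.]
[0.556, 0.0035, 0.14] [330. 374.]
[0.556, 0.0035, 0.165] [330. 338.]
[0.5535, 0.0139, 0.164] [316. 331.]
[0.5525, 0.017, 0.164] [312. 329.]
t 7.03 pos [0.5556 0.0013 0.1629] ty deg 11.0 F [-4.9 -0.4 -1.2] gap 0.27 q [-0.2   0.1   1.86 -0.    1.19 -0.39]
shift tool [ 0.0021  0.0008 -0.0021]
```

```bash
python3 -c "
import cv2
a=cv2.imread('pics/side6.png')[240:520,220:470];cv2.imwrite('pics/s6z.png',cv2.resize(a,None,fx=2.1,fy=2.1,interpolation=2))"
```

```text
(no output)
```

View pics/s6z.png

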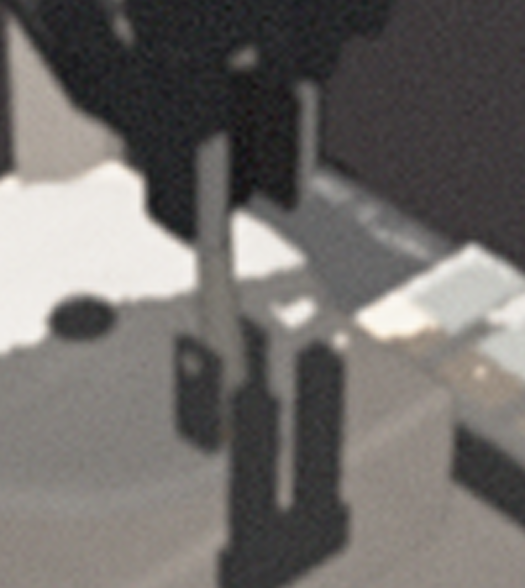

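Upright by position, but the rod looks slightly tilted. I'll press outward a little until the stop is felt.

>>> {"method": "send_rows", "body": {
  "steps": [
    [[-1,-0.001,0,0,0,0,0],[-1,-0.002,0,0,0,0,0],[-1,-0.003,0,0,0,0,0],[-1,-0.003,0,0,0,0,0]]
  ]
}}

```text
t: 7.52
ee_pos: [0.5561, -0.0009, 0.163]
eef_rot: [0.636, 0.772, -0.0, 0.0]
ft_force: [-6.1, 0.2, -0.5]
finger_gap: 0.269
```

```bash
python3 -c "
from h import *
import cv2
rel([.5553,.0032,.162],11.2)
for n in('side',):
  a=r.get_image(n); a=a[160:270,225:325]
  cv2.imwrite('pics/'+n+'7.png',cv2.resize(a,None,fx=5,fy=5,interpolation=2))"
```

```text
t 7.53 pos [ 0.5561 -0.0009  0.163 ] ty deg 11.0 F [-6.1  0.2 -0.5] gap 0.269 q [-0.21  0.1   1.85 -0.    1.19 -0.4 ]
shift tool [ 0.0042 -0.      0.001 ]
turn [-0.    0.   -0.02]
```

View pics/side7.png

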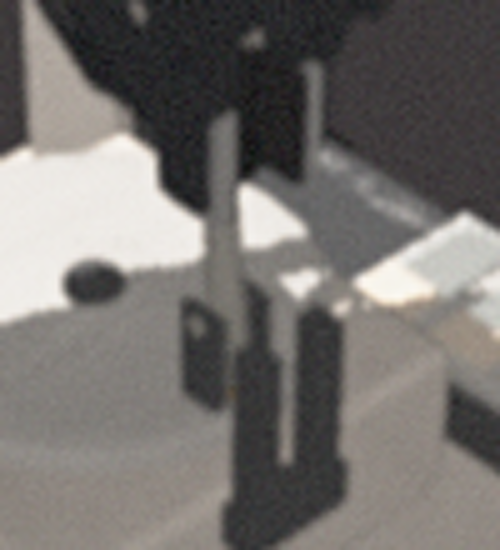

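>>> {"method": "send_rows", "body": {
  "steps": [
    [[-1,-0.001,0,0,0,0,0],[-1,-0.002,0,0,0,0,0],[-1,-0.003,0,0,0,0,0],[-1,-0.004,0,0,0,0,0],[-1,-0.004,0,0,0,0,0]]
  ]
}}

```text
t: 8.2
ee_pos: [0.5567, -0.0042, 0.1628]
eef_rot: [0.636, 0.772, 0.0, -0.001]
ft_force: [-6.4, 3.0, -0.6]
finger_gap: 0.27
```

```bash
python3 -c "
from h import *
import cv2
rel([.5553,.0032,.162],11.2)
for n in('side',):
  a=r.get_image(n); a=a[160:270,225:325]
  cv2.imwrite('pics/'+n+'8.png',cv2.resize(a,None,fx=5,fy=5,interpolation=2))"
```

```text
t 8.2 pos [ 0.5567 -0.0042  0.1628] ty deg 11.0 F [-6.4  3.  -0.6] gap 0.27 q [-0.21  0.1   1.85  0.    1.19 -0.4 ]
shift tool [0.0075 0.0001 0.0008]
turn [-0.   -0.01 -0.02]
```

View pics/side8.png

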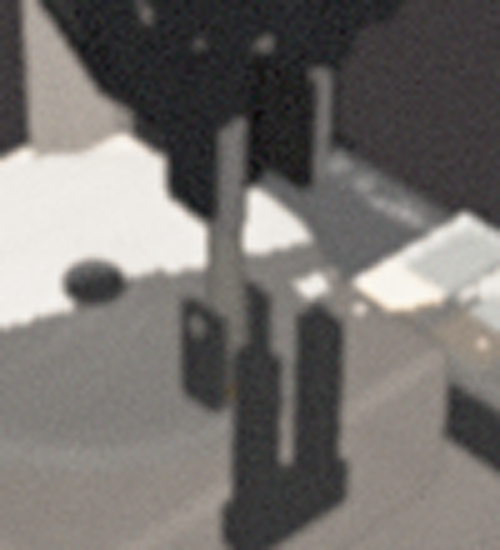

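>>> {"method": "send_rows", "body": {
  "steps": [
    [[0.2,-0.001,0,0,0,0,0],[0.2,0,0,0,0,0,0],[0.2,0,0,0,0,0,0],[0.2,0,0,0,0,0,0]]
  ]
}}

```text
t: 8.75
ee_pos: [0.5573, -0.0045, 0.1626]
eef_rot: [0.636, 0.772, 0.0, 0.001]
ft_force: [-0.1, 0.9, 0.5]
finger_gap: 0.597
```

```bash
python3 -c "
from h import *
import cv2
rel([.5553,.0032,.162],11.2)
for n in('side',):
  a=r.get_image(n); a=a[160:270,225:325]
  cv2.imwrite('pics/'+n+'9.png',cv2.resize(a,None,fx=5,fy=5,interpolation=2))"
```

```text
t 8.75 pos [ 0.5573 -0.0045  0.1626] ty deg 11.0 F [-0.1  0.9  0.5] gap 0.597 q [-0.21  0.1   1.85 -0.    1.19 -0.4 ]
shift tool [ 0.0079 -0.0005  0.0006]
turn [ 0.01  0.   -0.02]
```

View pics/side9.png

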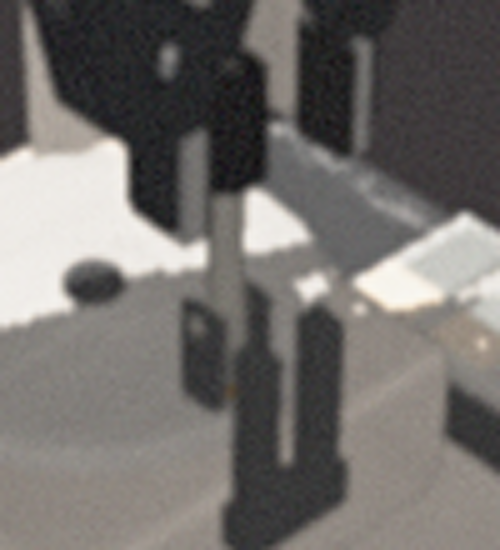

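```bash
python3 -c "
from h import *
g=ray('side',272.6,184.4,.183);print('grip',g, 'pred', proj('side',[.556,.0035,.183]), (proj('side',[.556,.0035,.183])-[225,160])*5)
rel([g[0],g[1],.164],11.2)"
```

```text
grip [0.55654094 0.0032564  0.183     ] pred [272.16217308 184.43085439] [235.81086542 122.15427193]
t 8.8 pos [ 0.5571 -0.0044  0.1625] ty deg 11.0 F [-0.2  0.3  1. ] gap 0.599 q [-0.21  0.1   1.85 -0.    1.19 -0.4 ]
shift tool [ 0.0076  0.0009 -0.0015]
turn [ 0.    0.   -0.02]
```

The grip stands upright at (0.5565, 0.0033), which matches the predicted position, so it is latched. I'll recentre, regrip and turn.

>>> {"method": "send_rows", "body": {
  "steps": [
    [[0.2,0.004,0.001,-0.001,0,0,0],[0.2,0.0075,0.001,-0.001,0,0,0],[0.2,0.0075,0.001,-0.001,0,0,0],[-1,0.0075,0.001,-0.001,0,0,0],[-1,0.0075,0.001,-0.001,0,0,0],[-1,0.0075,0.001,-0.001,0,0,0],[-1,0.0075,0.001,-0.001,0,0,0],[-1,0.0075,0.001,-0.001,0,0,0]]
  ],
  "grip_force": 20
}}

```text
t: 9.8
ee_pos: [0.5554, 0.003, 0.1634]
eef_rot: [0.636, 0.772, -0.001, -0.001]
ft_force: [-5.4, -1.1, 4.2]
finger_gap: 0.274
```

```bash
python3 -c "
from h import *
rel([.5563,.0035,.164],11.2)
for d in range(6,61,6):
  a=np.radians(d);print(d,(60*(1-np.cos(a))).round(1),(-60*np.sin(a)).round(1))"
```

```text
t 9.8 pos [0.5554 0.003  0.1634] ty deg 11.0 F [-5.4 -1.1  4.2] gap 0.274 q [-0.2   0.1   1.85 -0.    1.19 -0.39]
shift tool [ 0.0003  0.001  -0.0006]
turn [-0.02 -0.   -0.02]
6 0.3 -6.3
12 1.3 -12.5
18 2.9 -18.5
24 5.2 -24.4
30 8.0 -30.0
36 11.5 -35.3
42 15.4 -40.1
48 19.9 -44.6
54 24.7 -48.5
60 30.0 -52.0
```

>>> {"method": "send_rows", "body": {
  "steps": [
    [[-1,0.0003,-0.0063,0,0,0,0.6],[-1,0.0013,-0.0125,0,0,0,1.2],[-1,0.0029,-0.0185,0,0,0,1.8],[-1,0.0052,-0.0244,0,0,0,2.4],[-1,0.008,-0.03,0,0,0,3.0],[-1,0.008,-0.03,0,0,0,3.0]]
  ]
}}

```text
t: 10.55
ee_pos: [0.5252, 0.0049, 0.1635]
eef_rot: [0.814, 0.581, -0.0, 0.0]
ft_force: [-2.0, -1.4, 2.1]
finger_gap: 0.273
```

```bash
python3 -c "
from h import *
import cv2
a=np.radians(-78.7-30);rel([.5445+.06*np.cos(a),.0625+.06*np.sin(a),.164],11.2-30)
a=r.get_image('side')[120:320,150:380]
cv2.imwrite('pics/side10.png',cv2.resize(a,None,fx=3,fy=3,interpolation=2))"
```

```text
t 10.55 pos [0.5252 0.0049 0.1635] ty deg -18.9 F [-2.  -1.4  2.1] gap 0.273 q [-0.21  0.03  1.93 -0.    1.19  0.12]
shift tool [ 0.0007 -0.0002 -0.0005]
turn [-0.    0.01 -0.01]
```

View pics/side10.png

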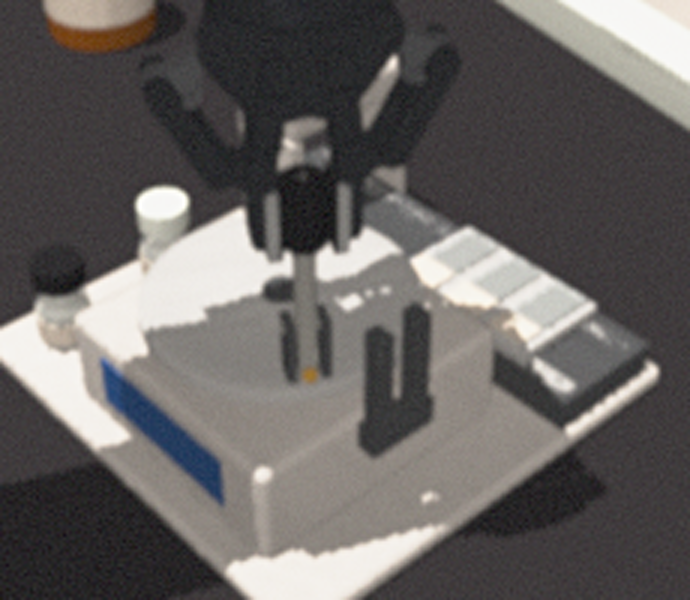

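The wheel is turning with the crank upright: the rod has left the posts and the tray has moved. I'll do the remaining 60°, plus a little overshoot.

>>> {"method": "send_rows", "body": {
  "steps": [
    [[-1,0.0003,-0.0063,0,0,0,0.6],[-1,0.0013,-0.0125,0,0,0,1.2],[-1,0.0029,-0.0185,0,0,0,1.8],[-1,0.0052,-0.0244,0,0,0,2.4],[-1,0.008,-0.03,0,0,0,3.0],[-1,0.0115,-0.0353,0,0,0,3.6],[-1,0.0154,-0.0401,0,0,0,4.2],[-1,0.0199,-0.0446,0,0,0,4.8],[-1,0.0247,-0.0485,0,0,0,5.4],[-1,0.029,-0.0514,0,0,0,5.9]]
  ]
}}

```text
t: 11.85
ee_pos: [0.4857, 0.0492, 0.1634]
eef_rot: [0.995, 0.104, -0.001, 0.0]
ft_force: [-3.6, -2.7, 3.5]
finger_gap: 0.279
```

```bash
python3 -c "
from h import *
import cv2
a=np.radians(-78.7-90);rel([.5445+.06*np.cos(a),.0625+.06*np.sin(a),.164],11.2-90)
a=r.get_image('side')[120:320,150:380]
cv2.imwrite('pics/side11.png',cv2.resize(a,None,fx=3,fy=3,interpolation=2))"
```

```text
t 11.85 pos [0.4857 0.0492 0.1634] ty deg -78.0 F [-3.6 -2.7  3.5] gap 0.279 q [-0.13 -0.06  2.02 -0.    1.19  1.23]
shift tool [ 0.0003 -0.0015 -0.0006]
turn [0.   0.01 0.08]
```

View pics/side11.png

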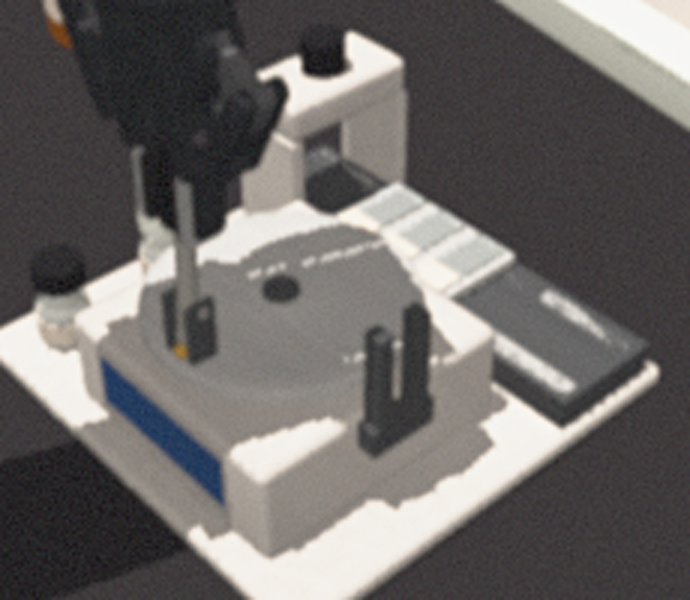

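>>> {"method": "send_rows", "body": {
  "steps": [
    [[-1,0,-0.0015,0,0,0,0.1],[-1,0,-0.003,0,0,0,0.1],[-1,0,-0.004,0,0,0,0.1],[-1,0,-0.004,0,0,0,0.1],[-1,0,-0.004,0,0,0,0.1]]
  ]
}}

```text
t: 12.52
ee_pos: [0.4853, 0.0527, 0.1634]
eef_rot: [0.995, 0.097, -0.001, 0.001]
ft_force: [-4.9, -3.6, 4.1]
finger_gap: 0.274
```

```bash
python3 -c "
from h import *
a=np.radians(-78.7-90);rel([.5445+.06*np.cos(a),.0625+.06*np.sin(a),.164],11.2-90)"
```

```text
t 12.53 pos [0.4853 0.0527 0.1634] ty deg -78.9 F [-4.9 -3.6  4.1] gap 0.274 q [-0.12 -0.06  2.02 -0.    1.19  1.25]
shift tool [ 0.      0.002  -0.0006]
turn [ 0.01  0.01 -0.01]
```

>>> {"method": "send_rows", "body": {
  "steps": [
    [[-1,0,-0.0015,0,0,0,0],[-1,0,-0.003,0,0,0,0],[-1,0,-0.003,0,0,0,0],[-1,0,-0.003,0,0,0,0]]
  ]
}}

```text
t: 13.02
ee_pos: [0.4853, 0.0535, 0.1634]
eef_rot: [0.995, 0.097, -0.0, 0.003]
ft_force: [-2.5, -12.7, 1.5]
finger_gap: 0.277
```

```bash
python3 -c "
from h import *
a=np.radians(-78.7-90);rel([.5445+.06*np.cos(a),.0625+.06*np.sin(a),.164],11.2-90)"
```

```text
t 13.03 pos [0.4853 0.0535 0.1634] ty deg -78.9 F [ -2.5 -12.7   1.5] gap 0.277 q [-0.12 -0.06  2.02 -0.01  1.19  1.26]
shift tool [-0.0001  0.0027 -0.0005]
turn [ 0.04  0.01 -0.01]
```

The stop is reached: the reaction is 12.7 N and the tool no longer advances. I'll back off the preload, open, and rise straight up.

>>> {"method": "send_rows", "body": {
  "steps": [
    [[-1,0,0.002,0,0,0,0],[0.5,0,0.002,0,0,0,0],[1,0,0.002,0,0,0,0],[1,0,0.002,0,0,0,0],[1,0,0.002,0,0,0,0],[1,0,0.002,0,0,0,0]]
  ]
}}

```text
t: 13.78
ee_pos: [0.4853, 0.0545, 0.1633]
eef_rot: [0.995, 0.096, 0.0, -0.0]
ft_force: [-0.7, -0.4, -0.3]
finger_gap: 1.004
```

>>> {"method": "send_rows", "body": {
  "steps": [
    [[1,0,0,-0.02,0,0,0],[1,0,0,-0.05,0,0,0],[1,0,0,-0.1,0,0,0],[1,0,0,-0.15,0,0,0],[1,0,0,-0.2,0,0,0],[1,0,0,-0.2,0,0,0],[1,0,0,-0.2,0,0,0]]
  ]
}}

```text
t: 14.65
ee_pos: [0.485, 0.0544, 0.3626]
eef_rot: [0.995, 0.096, -0.0, -0.0]
ft_force: [0.4, 0.3, 0.1]
finger_gap: 0.999
```

```bash
python3 -c "
from h import *
import cv2
rel([.4855,.0507,.183])
print(((proj('side',[.4855,.0507,.183])-[150,120])*3).round(),((proj('side',[.4855,.0507,.118])-[150,120])*3).round())
a=r.get_image('side')[120:320,150:380]
cv2.imwrite('pics/side12.png',cv2.resize(a,None,fx=3,fy=3,interpolation=2))"
```

```text
t 14.65 pos [0.485  0.0544 0.3626] ty deg -79.0 F [0.4 0.3 0.1] gap 0.999 q [-0.12 -0.23  1.8   0.    1.57  1.26]
shift tool [-1.000e-04  3.800e-03  1.796e-01]
[178. 188.] [188. 300.]
```

View pics/side12.png

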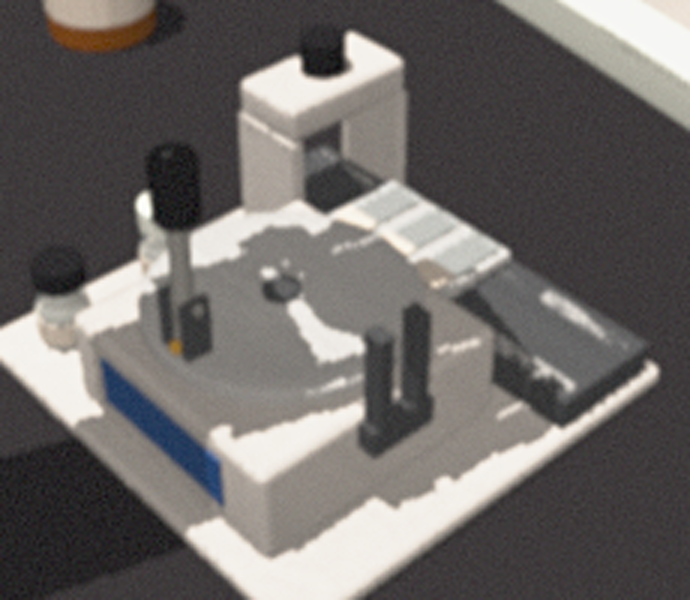

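```bash
python3 -c "
from h import *
g=ray('side',150+174/3,120+186/3,.183);d=g-np.array([.5445,.0625,0.183]);print(g,np.degrees(np.arctan2(d[1],d[0])),np.linalg.norm(d))
h=ray('side',150+184/3,120+305/3,.118);d=h-np.array([.5445,.0625,0.118]);print(h,np.degrees(np.arctan2(d[1],d[0])),np.linalg.norm(d))
"
```

```text
[0.48459103 0.05340395 0.183     ] -171.36665587789426 0.0605955698745949
[0.4820424  0.04803862 0.118     ] -166.9635105794636 0.06410993301879998
```

```bash
python3 -c "
from bench import r
print(r.hand_in())"
```

```text
the job is handed in; nothing more can be done
None
```

The job is handed in: the crank stands upright in its latch and the wheel is at its clockwise stop. The arm was clear of everything at 14.7 s. `hand_in()` gives no verdict.

- **Crank:** I gripped the barrel from above and swung the crank up its arc. Then I opened the jaws to check it: it stood upright by itself, less than 1 mm from the predicted position. I then gripped it again for the turn.
- **Wheel:** I turned the wheel clockwise along the arc until the tool stopped moving forward, with about 13 N pushing back. Then I released the preload, opened the jaws and rose 0.2 m straight up.
- **Last checks:** In the side picture the grip stands upright, about 1 mm from where I expected it. The turn measures 88° to 93°, depending on whether I measure at the hinge or the grip, so it agrees with a quarter turn. The wrist force is back to about zero.
- **Disagreement:** In the last picture the slides have moved toward the bridge but are not fully under it. I relied on the felt stop and the measured angle, because the tray is judged only through the wheel.

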